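Change over the lamps on the discharge test bench

ROBOT

A 6-joint arm with a two-finger parallel gripper is mounted at the origin on the work surface. World frame = base frame: x ahead of the robot, y to its left, z up, the work surface at z = 0. Lengths are in mm, angles in rad, forces in N, time in s.
With the tool pointing down it reaches from about 350 to 975 mm from the base axis. Payload 7.1 kg.
Tool frame: the origin (TCP) lies on the front face of the gripper's body, between the roots of the fingers; the fingertips stand 80 mm ahead of it and the grasp point (between the pads) lies 61 mm ahead of it (env.tips_ahead is the distance from the TCP to the fingertips, in mm); z points along the fingers, y is the line along which they close (so a half turn about z gives the same grasp; the last joint's range is limited). The gripper opens to 88 mm and grips with 3 to 60 N. Pads are 20 mm wide; open, the fingers measure 115 mm over their backs; the gripper's body (75 mm by 178 mm) begins 61 mm behind the grasp point.
Start: joints at [1.174, 0.423, 1.63, -0, 1.089, -0.019], TCP at [230.516, 580.92, 302.675] pointing down, gripper open.
Joint ranges: [-3, 3], [-0.9, 2.11], [0.09, 2.58], [-1.31, 4.45], [0.11, 2.69], [-2.54, 2.54]. Speed limits (rad/s): [2.39, 2.39, 3.01, 3.14, 3.14, 3.14].

INTERFACE

Orientations are given as a unit quaternion [x, y, z, w].
In Python, from station import env, set_gripper, viewer, workorder gives the robot as it stands. Calls block until the motion is done:
- env.reach(position, orientation): joint-space move of the TCP to a pose.
- env.move_l(position, rot=None, rate=150, f_stop=None): straight line of the TCP; rot=None keeps the orientation; rate is the mean speed in mm/s. With f_stop (N) it stops when the force on the tool has changed by that much, and returns True; else False.
- env.move_joints(angles): joint-space move.
- set_gripper(opening): finger opening in mm; the grip force is fixed at half the most; returns when the fingers have stopped.
- env.hold(seconds).
- env.ik(position, orientation): joint angles nearest the present ones, or None.
- env.read_state(): the state.
- viewer.camera(name): name is "side" or "top" or "wrist"; returns the picture (480x640x3 uint8, blue, green, red); there is no depth.
- viewer.camera_params(name): a dict with "fx", "fy", "cx", "cy" (pixels), "dist" ([k1, k2, p1, p2, k3] as OpenCV has them; the pictures are not rectified), "pose" (4x4, takes a point from camera to world coordinates); the wrist camera has in their place "tool_from_camera" (4x4, takes a point from camera to tool coordinates, whose origin is the TCP and whose axes are the flange's). Camera axes: x right, y up, looking along -z (the intrinsics and any distortion apply to the point x, -y, -z); pixel columns grow to the right and rows downward; lengths in mm; the calibration is good to about 2 mm. A picture is of the moment at which its call begins: read the wrist's pose just before it. camera_params takes no time and is no camera call.
A pose or a line that the arm cannot do raises env.IKError and nothing moves.
- workorder.sign_off(): hands the job in; it is judged then, once.
The state is a dict: "time_s": time; "qpos": joint angles; "dq": joint speeds; "tau": joint torques, N m; "tool_pos": TCP position; "orientation": TCP orientation; "force": force on the tool from outside, world axes, zero at the start; "wrist_torque": the same for the moment, N m; "width": finger opening in mm; "grip_force": force on a finger pad.
Only numpy, scipy, OpenCV 4.12 (cv2) and the standard library are available. Lean on these libraries where they do the work, as an engineer would, in place of code of your own. Each camera call takes 0.05 s, during which the arm holds its last target. There are 200 camera calls.

TASK

Swap the round lamp on the round earth plate with the square lamp on the square pine board: park either one of them on the free oblong rubber mat on the way. Only when both stand in each other's places, lift the slim lamp straight out of the deep pine block and stand it on the rubber mat. Stand every lamp upright in the middle of its place without dropping or toppling it, and leave the reflector, the driver box and the small carton alone.

Things in the scene. Friction and masses are not known exactly. Their poses are not given: they have to be found in the camera images.
- round_lamp: White track spotlight with a stout round body, 64 mm diameter, 84 mm high. Starts on the round earth plate. On top a 10 mm neck, then the adapter: a flat-sided bar 70 long (x), 18 wide (y), 26 high, 94 to 120 mm above the lamp's underside; pinch it across its width. Origin: centre of the underside, z up, x along the bar. About 280 g.
- square_lamp: White track spotlight with a square body, 56 x 56 mm, 104 mm high. Starts on the square pine board. On top a 10 mm neck, then the adapter: a flat-sided bar 70 long (x), 18 wide (y), 26 high, 114 to 140 mm above the lamp's underside; pinch it across its width. Origin: centre of the underside, z up, x along the bar. About 320 g.
- slim_lamp: White track spotlight with a slim round body, 40 mm diameter, 100 mm high. Starts upright in the pine block's well, on its floor; the body's top 5 mm stand out. On top a 10 mm neck, then the adapter: a flat-sided bar 60 long (x), 18 wide (y), 26 high, 110 to 136 mm above the lamp's underside; pinch it across its width. Origin: centre of the underside, z up, x along the bar. About 200 g.
- earth_plate: Earth plate: bare aluminium disc, 110 mm diameter, 8 mm thick, flat, fixed flat to the bench, with a grey ring mark in the middle. Origin: centre of its underside (on the bench top); its upper face is 8 mm above.
- pine_board: Square pine board, 110 x 110 mm, 8 mm thick, flat, fixed to the bench, ring mark in the middle. Origin: centre of its underside; its upper face is 8 mm above; x and y along its sides.
- rubber_mat: Oblong black rubber mat, 150 mm (its x) x 100 mm (its y), 8 mm thick, flat, fixed to the bench, ring mark in the middle; empty at the start. Origin: centre of its underside; its upper face is 8 mm above.
- well_block: Pine block 100 x 100 mm and 105 mm high, fixed to the bench, with one upright round well of 43 mm diameter in the middle of its top, 95 mm deep (floor 10 mm above the bench), holding the slim lamp; 1.5 mm play all round. Origin: centre of its underside.
- reflector: Bystander, loose: polished aluminium lamp reflector standing like a bell, 68 mm diameter at the foot, 28 mm at the top, 48 mm high. Origin: centre of the underside. Leave it alone.
- driver: Bystander, loose: black plastic driver box lying flat, 90 (x) x 40 (y) x 26 mm high, with a small paper label and green terminal. Origin: centre of the underside. Leave it alone.
- carton: Bystander, loose: small cardboard carton 70 (x) x 60 (y) x 50 mm high. Origin: centre of the underside. Leave it alone. (Other equipment is fixed along the bench edges: beyond x = 0.72 m, up to 0.15 m high, and beyond 0.55 m to the left and right.)
Mind the look-alikes: they are no part of the job. What is shaped like the square_lamp but green or yellow is not meant.

How it is judged:
By the outcome, as a careful person would: the job done as asked, in the order asked, and still so for the second after the job is handed in, with the robot touching nothing.
It also fails if it takes over 117 s, if anything falls off the work surface, if the arm or the gripper's body presses on something with over 40 N, if the wrist force passes 120 N, or if a joint passes its speed limit or range.

## Working session

There is one attempt and no reset: what is moved stays moved. The work goes in short steps, each a Python script; the robot and the scene stay as the last script left them, time stands still between calls to the robot, and variables do not carry over. Pictures are saved under pics/ and viewed, at most 14 in all, crops included, and the job is handed in when it is done.

```bash
ls; mkdir -p pics
python3 - <<'E'
from station import env,viewer
import cv2
for n in("top","side"):
    cv2.imwrite(f"pics/{n}0.png",viewer.camera(n)); p=viewer.camera_params(n); print(n,{k:(v.tolist() if hasattr(v,'tolist') else v) for k,v in p.items()})
print(viewer.camera_params("wrist")); print(env.read_state())
E
```

```text
pics
top {'fx': 590.3923401405838, 'fy': 590.3923401405838, 'cx': 320.9461457431942, 'cy': 230.0698619303989, 'dist': [0.053493375298284185, 0.0, 0.0, 0.0, 0.0], 'pose': [[0.011010135916722345, 0.9808138611925821, -0.19463541969434509, 293.7224946625899], [-0.9998783183277817, 0.008647704738384051, -0.012983286978461055, -82.17768674593671], [-0.01105103819116761, 0.19475468388528244, 0.9807897265263547, 1346.36133577], [0.0, 0.0, 0.0, 1.0]]}
side {'fx': 539.6701253984821, 'fy': 539.6701253984821, 'cx': 321.6356017996729, 'cy': 245.55427030689788, 'dist': [-0.14579119042752287, 0.0, 0.0, 0.0, 0.0], 'pose': [[0.997873762136896, 0.043768642342679354, -0.04829348596070415, 468.37760982183477], [-0.06471238305294641, 0.7535973301405474, -0.6541432346853769, -979.3540822763216], [0.007762880803339003, 0.6558775571343465, 0.754827376112655, 1105.2503872826028], [0.0, 0.0, 0.0, 1.0]]}
{'fx': 399.4526307132951, 'fy': 399.4526307132951, 'cx': 314.3277737466105, 'cy': 235.09802287842936, 'dist': array([-0.07770905,  0.        ,  0.        ,  0.        ,  0.        ]), 'tool_from_camera': array
[... 325 characters left out ...]
000e+00]])}
{'time_s': 0.1, 'qpos': array([ 1.17403174e+00,  4.23758684e-01,  1.63059044e+00, -2.94145737e-05,
        1.08856659e+00, -1.90084231e-02]), 'dq': array([-0.0001656 , -0.00229837, -0.00131994,  0.00118234,  0.0016507 ,
        0.00072015]), 'tau': array([-2.97051497e-05, -5.45618606e+01, -2.74325252e+01,  6.45147474e-02,
        1.89137401e-02, -3.69853524e-05]), 'tool_pos': array([230.36356873, 580.5925771 , 301.99201944]), 'orientation': array([ 1.87750298e-01,  9.82216569e-01, -6.49976619e-04, -1.23789900e-04]), 'force': array([-1.25846159,  0.11358902, -0.79997711]), 'wrist_torque': array([ 0.00900123, -0.04390258,  0.05334297]), 'grip_force': 0.0, 'width': 87.8989808038318}
```

View pics/top0.png

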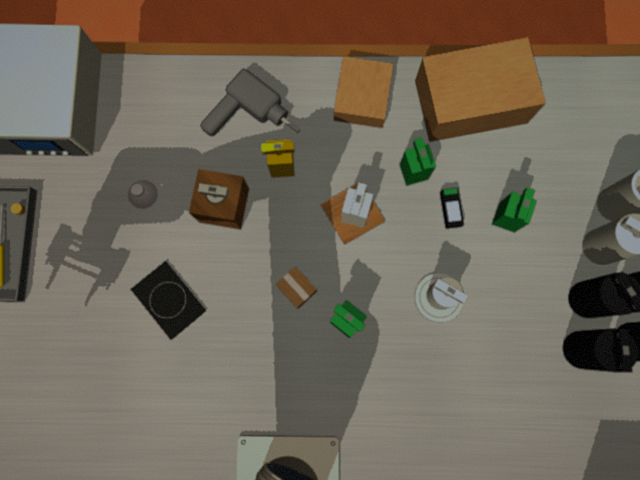

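View pics/side0.png

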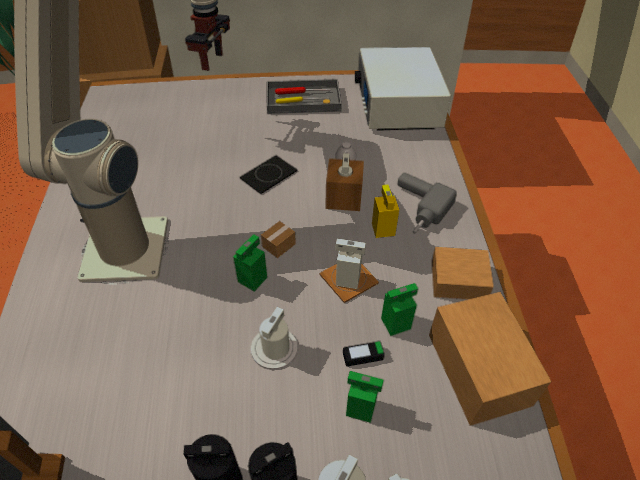

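```bash
cat > h.py <<'E'
import numpy as np, cv2
from station import env,viewer,set_gripper,workorder
def ray(n,uv,pose=None):
    p=viewer.camera_params(n); K=np.array([[p['fx'],0,p['cx']],[0,p['fy'],p['cy']],[0,0,1]])
    q=cv2.undistortPoints(np.array(uv,float).reshape(-1,1,2),K,np.array(p['dist'],float))[:,0]
    T=np.array(p['pose']) if pose is None else pose
    d=np.c_[q[:,0],-q[:,1],-np.ones(len(q))]@T[:3,:3].T
    return T[:3,3],d
def plane(n,uv,z,pose=None):
    o,d=ray(n,uv,pose); return o+d*((z-o[2])/d[:,2])[:,None]
def proj(n,P,pose=None):
    p=viewer.camera_params(n); T=np.array(p['pose']) if pose is None else pose
    c=(np.atleast_2d(P)-T[:3,3])@T[:3,:3]; c=c*[1,-1,-1]
    K=np.array([[p['fx'],0,p['cx']],[0,p['fy'],p['cy']],[0,0,1]])
    return cv2.projectPoints(c,np.zeros(3),np.zeros(3),K,np.array(p['dist'],float))[0][:,0]
E
python3 - <<'E'
import cv2,numpy as np
t=cv2.imread('pics/top0.png');s=cv2.imread('pics/side0.png')
def c(i,u,v,r=36): return cv2.resize(i[v-r:v+r,u-r:u+r],(264,264),interpolation=cv2.INTER_CUBIC)
cv2.imwrite('pics/crop1.png',np.vstack([np.hstack([c(t,440,295),c(t,354,210),c(t,218,196)]),np.hstack([c(s,274,335,42),c(s,350,268,42),c(s,345,175,42)])]))
E
```

```text
(no output)
```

View pics/crop1.png

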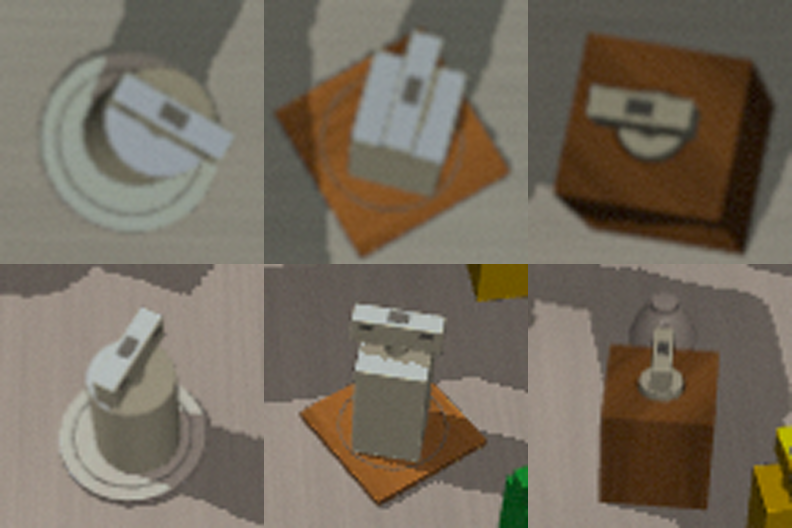

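```bash
cat > m.py <<'E'
from h import *
t=cv2.imread('pics/top0.png');s=cv2.imread('pics/side0.png')
ht=cv2.cvtColor(t,cv2.COLOR_BGR2HSV)
# bar labels, pixel (top),(side); bar end midpoints in top
f=264/72;g=264/84
T=lambda u,v,c,r=36,k=f:(np.array([u,v])/k+[c[0]-r,c[1]-r])
L={'round':(T(174,114,(440,295)),T(129,346-264,(274,335),42,g),T(116.5,87.5,(440,295)),T(226,147.5,(440,295)),128),
'square':(T(148,90,(354,210)),T(398-264,316-264,(350,268),42,g),T(427-264,36,(354,210)),T(412-264,155,(354,210)),148),
'slim':(T(110,107,(218,196)),T(663-528,346-264,(345,175),42,g),T(62,102,(218,196)),T(164,114,(218,196)),146)}
for n,(a,b,e1,e2,z) in L.items():
    o1,d1=ray('top',a);o2,d2=ray('side',b);d1,d2=d1[0],d2[0]
    k=np.linalg.lstsq(np.c_[d1,-d2],o2-o1,rcond=None)[0];P1=o1+k[0]*d1;P2=o2+k[1]*d2
    E=plane('top',[e1,e2],z);v=E[1]-E[0]
    print(n,'tri',(P1+P2)/2,'gap',np.linalg.norm(P1-P2),'plane',plane('top',a,z)[0],'ends mid',E.mean(0),'len',np.linalg.norm(v),'yaw',np.degrees(np.arctan2(v[1],v[0])))
# supports
def comp(m,seed,n,z):
    N,lab,st,ce=cv2.connectedComponentsWithStats(m.astype(np.uint8))
    l=lab[seed[1],seed[0]]; c=max(cv2.findContours((lab==l).astype(np.uint8),0,2)[0],key=cv2.contourArea)
    W=plane(n,c[:,0].astype(float),z)[:,:2].astype(np.float32); return W
W=comp((t.max(2)<45),(150,280),'top',8); print('mat',cv2.minAreaRect(W))
pine=(ht[...,1]>110)&(ht[...,0]<20)&(t.max(2)>40)
W=comp(pine,(368,230),'top',8); W=cv2.convexHull(W)
print('board',cv2.minAreaRect(W))
# plate: outer ellipse points in crop, on z=8
pts=np.array([[42,130],[63,195],[100,224],[140,232],[205,190],[55,95],[85,63]])/f+[404,259]
Q=plane('top',pts,8)[:,:2]; A=np.c_[2*Q,np.ones(len(Q))]; x=np.linalg.lstsq(A,(Q**2).sum(1),rcond=None)[0]
print('plate',x[:2],'r',np.sqrt(x[2]+x[:2]@x[:2]))
C=np.array([[62,36],[225,57],[192,222],[32,192]])/f+[182,160];Q=plane('top',C,105);print('block',Q.mean(0),np.linalg.norm(Q-np.roll(Q,1,0),axis=1))
E
python3 m.py
```

```text
round tri [ 412.69443093 -335.18923631  127.45953908] gap 0.5728728094552078 plane [ 412.35863046 -335.12354226  128.        ] ends mid [ 410.45049425 -333.4094459   128.        ] len 68.0416626379577 yaw -118.76736776669715
square tri [ 599.10780222 -143.82409864  147.52784179] gap 0.7542313551481873 plane [ 599.3735518  -143.75770461  148.        ] ends mid [ 596.3621341  -148.04065704  148.        ] len 70.38416937288162 yaw 172.94319703746115
slim tri [617.43469928 163.83084508 144.94908324] gap 0.7320049622439637 plane [617.52784988 163.67728644 146.        ] ends mid [616.95056537 161.93651367 146.        ] len 59.06473160179155 yaw -96.37164285438313
mat ((396.7645568847656, 278.96563720703125), (147.14866638183594, 97.73841094970703), 41.0931396484375)
board ((602.4132080078125, -136.6519012451172), (109.34060668945312, 110.28744506835938), 30.573505401611328)
plate [ 406.88219035 -332.67829195] r 53.83748833624767
block [616.96498471 160.98828864 105.        ] [ 96.3950283   98.34062561 101.88331167  96.23833482]
```

```bash
cat >> h.py <<'E'
from scipy.spatial.transform import Rotation as R
def quat(deg):
    c,s=np.cos(np.radians(deg)),np.sin(np.radians(deg))
    return R.from_matrix(np.array([[c,s,0],[s,-c,0],[0,0,-1]])).as_quat()
def best(p,deg):
    o=[]
    for a in(deg,deg+180):
        q=env.ik(np.array(p,float),quat(a))
        if q is not None:o.append((abs(q[5]),a,np.round(q,2)))
    return sorted(o,key=lambda k:k[0])
def look(name):
    st=env.read_state(); im=viewer.camera('wrist'); cv2.imwrite(f'pics/{name}.png',im)
    T=np.eye(4);T[:3,:3]=R.from_quat(st['orientation']).as_matrix();T[:3,3]=st['tool_pos']
    T=T@viewer.camera_params('wrist')['tool_from_camera']; np.save(f'pics/{name}.npy',T); return im,T
E
python3 - <<'E'
from h import *
for p,a in(((599,-144,331),173),((412,-335,331),-118.8),((617,163,331),-96.4),((397,279,331),173),((602,-137,331),-118.8),((407,-333,331),173),((397,279,331),-96.4)): print(p,best(p,a))
a=best((599,-144,331),173)[0][1]
env.reach([599,-144,331],quat(a)); set_gripper(50); look('w_sq')
print(env.read_state()['time_s'],env.read_state()['tool_pos'])
E
```

```text
(599, -144, 331) [(np.float64(1.4377282602703412), 353, array([-0.26,  0.38,  1.63, -0.  ,  1.14,  1.44])), (np.float64(1.7038643933194515), 173, array([-0.26,  0.38,  1.63, -0.  ,  1.14, -1.7 ]))]
(412, -335, 331) [(np.float64(0.20243923164720146), 61.2, array([-0.71,  0.25,  1.81, -0.  ,  1.08, -0.2 ]))]
(617, 163, 331) [(np.float64(0.35133365995891674), 83.6, array([ 0.24,  0.41,  1.57, -0.  ,  1.15,  0.35]))]
(397, 279, 331) [(np.float64(0.8605669650531231), 173, array([ 0.59,  0.18,  1.9 , -0.  ,  1.06, -0.86])), (np.float64(2.28102568853667), 353, array([ 0.59,  0.18,  1.9 , -0.  ,  1.06,  2.28]))]
(602, -137, 331) [(np.float64(0.2596152359573205), 61.2, array([-0.24,  0.38,  1.62, -0.  ,  1.14,  0.26]))]
(407, -333, 331) [(np.float64(0.9846087134184174), 353, array([-0.71,  0.24,  1.82, -0.  ,  1.08,  0.98])), (np.float64(2.156983940171375), 173, array([-0.71,  0.24,  1.82, -0.  ,  1.08, -2.16]))]
(397, 279, 331) [(np.float64(0.6997573862298077), 83.6, array([ 0.59,  0.18,  1.9 , -0.  ,  1.06,  0.7 ])), (np.float64(2.4418352673599855), -96.4, array([ 0.59,  0.18,  1.9 , -0.  ,  1.06, -2.44]))]
3.7583 [ 598.98999804 -144.04033228  331.00012205]
```

View pics/w_sq.png

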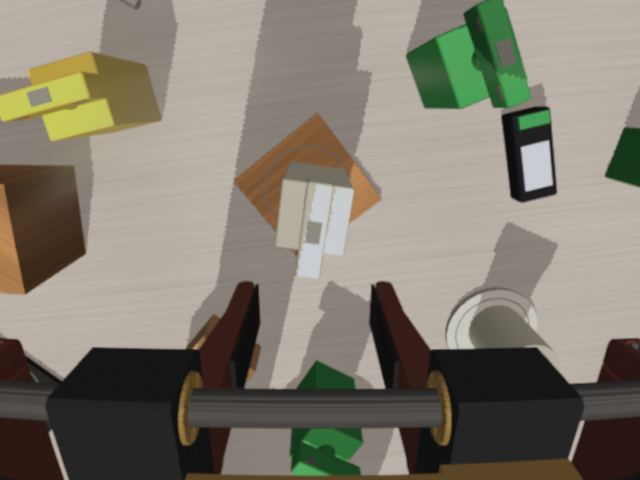

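Run:
```python
from h import *
T=np.load('pics/w_sq.npy'); im=cv2.imread('pics/w_sq.png')
cv2.imwrite('pics/c2.png',cv2.resize(im[100:300,220:400],None,fx=3,fy=3,interpolation=cv2.INTER_CUBIC))
print('label',plane('w' 'rist',[[315,233]],148,T)); E=plane('wrist',[[322,182],[309,277]],148,T);v=E[0]-E[1]
print('ends',E,E.mean(0),np.linalg.norm(v),np.degrees(np.arctan2(v[1],v[0])))
print('board',plane('wrist',[[317,113],[380,196],[235,183]],8,T))
print('board mid of diag',plane('wrist',[[380,196],[235,183]],8,T).mean(0))
```

```text
label [[ 599.96796704 -142.89533799  148.        ]]
ends [[ 634.9533516  -151.90023379  148.        ]
 [ 567.4168119  -134.54659141  148.        ]] [ 601.18508175 -143.2234126   148.        ] 69.73043165195946 -14.410510347609588
board [[ 677.94583405 -154.73240708    8.        ]
 [ 587.83432013 -209.59158383    8.        ]
 [ 619.64442755  -62.85331657    8.        ]]
board mid of diag [ 603.73937384 -136.2224502     8.        ]
```

View pics/c2.png

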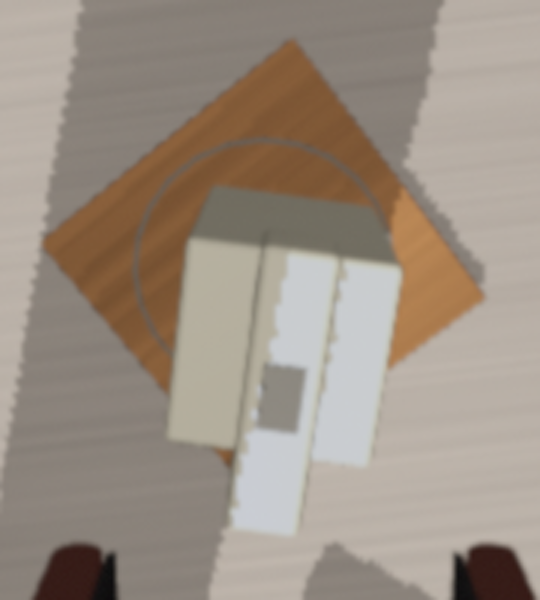

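```bash
cat >> h.py <<'E'
def pick(xy,deg,z,open_=50,zh=370):
    env.move_l([*xy,z+35],quat(deg),rate=200); env.move_l([*xy,z],rate=60)
    set_gripper(5); s=env.read_state(); print('grip',s['width'],s['grip_force'],s['force'],s['time_s'])
    env.move_l([*xy,z+15],rate=50); env.move_l([*xy,zh],rate=200)
    s=env.read_state(); print('lifted',s['width'],s['force'],s['time_s'])
def place(xy,deg,z,zh=370,rate=250):
    env.move_l([*xy,zh],quat(deg),rate=rate); env.hold(.3)
    env.move_l([*xy,z+12],rate=180); env.hold(.2)
    r=env.move_l([*xy,z-4],rate=15,f_stop=3); s=env.read_state(); print('down',r,s['tool_pos'],s['force'])
    set_gripper(50); env.hold(.2); env.move_l([*xy,z+30],rate=60); env.move_l([*xy,z+132],rate=200)
    print(env.read_state()['time_s'])
E
python3 - <<'E'
from h import *
pick((600,-143),345.6,199); place((397,279),300,199)
look('w_mat')
E
```

```text
grip 17.77844820717075 29.984037468675524 [ 0.14319552 -0.19993959  1.54770241] 5.725
lifted 18.053495345503773 [-0.50026827  0.4436451  -3.39926578] 7.1083Traceback (most recent call last):
  File "<stdin>", line 2, in <module>
  File "h.py", line 36, in place
    env.move_l([*xy,zh],quat(deg),rate=rate); env.hold(.3)
    ~~~~~~~~~~^^^^^^^^^^^^^^^^^^^^^^^^^^^^^^
station.IKError: the arm cannot follow that straight line within its joint ranges
```

```bash
sed -i 's/env.move_l(\[\*xy,zh\],quat(deg),rate=rate); env.hold(.3)/env.reach([*xy,zh],quat(deg)); env.hold(.3)/' h.py
python3 - <<'E'
from h import *
print(best((397,279,370),300),best((397,279,199),300),env.ik([397,279,195],quat(300)))
place((397,279),300,199)
look('w_mat')
E
```

```text
[(np.float64(0.06445753850387259), 480, array([ 0.59,  0.13,  1.86, -0.  ,  1.15,  0.06]))] [(np.float64(0.06445753850387259), 480, array([ 0.59,  0.38,  2.01, -0.  ,  0.75,  0.06]))] NoneTraceback (most recent call last):
  File "<stdin>", line 3, in <module>
  File "h.py", line 36, in place
    env.reach([*xy,zh],quat(deg)); env.hold(.3)
    ~~~~~~~~~^^^^^^^^^^^^^^^^^^^^
station.IKError: the arm cannot take that pose within its joint ranges
```

Run:
```python
from h import *
place((397,279),40,199)
look('w_mat')
```

```text
down True [396.99887737 278.91636612 199.06752817] [ 0.20156475 -0.61015062  3.81105549]
13.3167
```

View pics/w_mat.png

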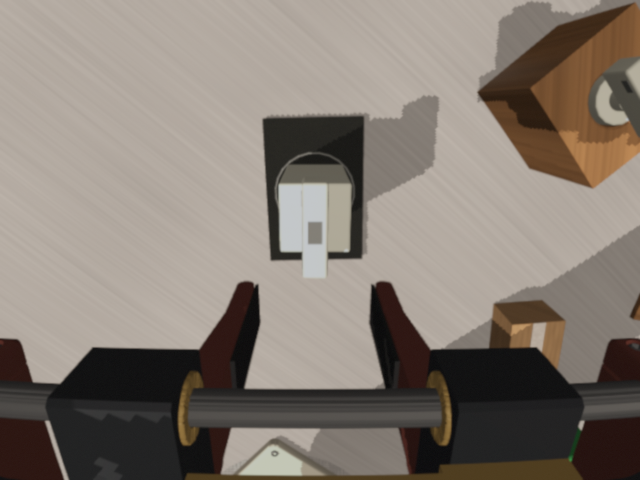

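Run:
```python
from h import *
env.reach([411,-335,331],quat(61.2)); im,T=look('w_rd'); print(env.read_state()['time_s'])
```

```text
15.6167
```

View pics/w_rd.png

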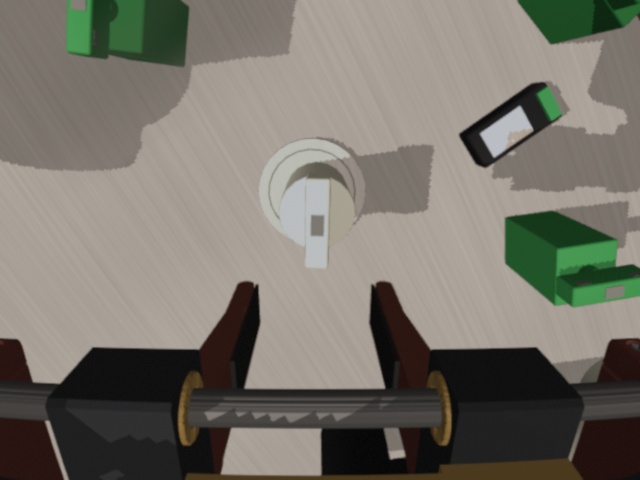

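Run:
```python
from h import *
T=np.load('pics/w_rd.npy')
c=plane('wrist',[[317,225],[317,179],[316.5,268]],128,T);v=c[1]-c[2];print(c,c[1:].mean(0),np.linalg.norm(v),np.degrees(np.arctan2(v[1],v[0])))
Q=plane('wrist',[[260,188],[365,188],[313,138.5],[276,153],[350,154],[273,227],[352,227]],8,T)[:,:2]; A=np.c_[2*Q,np.ones(len(Q))]; x=np.linalg.lstsq(A,(Q**2).sum(1),rcond=None)[0]
print('plate',x[:2],'r',np.sqrt(x[2]+x[:2]@x[:2]))
# board in current top view
t=viewer.camera('top');cv2.imwrite('pics/top1.png',t);ht=cv2.cvtColor(t,cv2.COLOR_BGR2HSV)
N,lab=cv2.connectedComponents(((ht[...,1]>110)&(ht[...,0]<20)&(t.max(2)>40)).astype(np.uint8))
l=lab[215,355];cc=max(cv2.findContours((lab==l).astype(np.uint8),0,2)[0],key=cv2.contourArea)
print('board',cv2.minAreaRect(plane('top',cc[:,0].astype(float),8)[:,:2].astype(np.float32)))
```

```text
[[ 413.60726507 -332.87793223  128.        ]
 [ 430.13180273 -302.6268837   128.        ]
 [ 396.70929989 -363.01636603  128.        ]] [ 413.42055131 -332.82162487  128.        ] 69.0213972012836 61.037705833703384
plate [ 409.74311241 -332.2022337 ] r 55.032415814621814
board ((602.3296508789062, -136.90447998046875), (109.31336212158203, 108.4019546508789), 30.803159713745117)
```

Run:
```python
from h import *
pick((413,-333.8),61.1,179); place((603,-136.7),61.1,179)
env.move_l([603,-136.7,331]); look('w_rd2')
im=cv2.imread('pics/w_rd2.png'); t=viewer.camera('top');s=viewer.camera('side')
c=lambda i,u,v,r:cv2.resize(i[v-r:v+r,u-r:u+r],(390,390),interpolation=cv2.INTER_CUBIC)
cv2.imwrite('pics/c3.png',np.hstack([c(im,316,200,100),c(s,348,270,45)]))
```

```text
grip 17.64601491036369 29.96091654058546 [ 0.34300423 -0.190393    0.71149989] 17.7333
lifted 17.88727469114379 [-0.17056824  0.82203596 -2.65035451] 19.2167
down True [ 603.0935605  -136.72030474  179.03764838] [0.99030872 0.62429802 4.40089252]
24.9
```

View pics/c3.png

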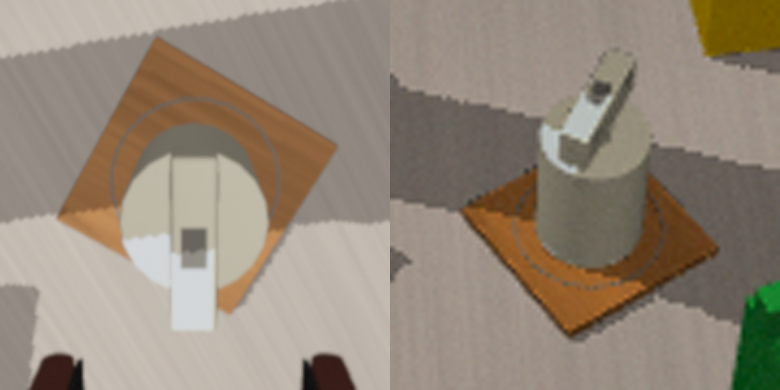

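Run:
```python
from h import *
env.reach([397,279,331],quat(40)); pick((397,279),40,199); place((408.5,-332.4),40,199)
look('w_sq2'); im=cv2.imread('pics/w_sq2.png'); s=viewer.camera('side')
c=lambda i,u,v,r:cv2.resize(i[v-r:v+r,u-r:u+r],(390,390),interpolation=cv2.INTER_CUBIC)
cv2.imwrite('pics/c4.png',np.hstack([c(im,316,200,100),c(s,274,325,55)]))
env.move_l([408.5,-332.4,350]); env.reach([617.5,163,337],quat(83.6)); look('w_sl'); print(env.read_state()['time_s'])
```

```text
grip 18.192555616792067 29.999546518083662 [ 0.32528265 -0.05773112  1.09727864] 29.0
lifted 18.00701040118982 [-0.1818549   0.60152588 -3.60831592] 30.3833
down True [ 408.43245968 -332.36033698  199.11613368] [-0.22164104  0.17969398  4.34941256]
37.075
39.4417
```

View pics/c4.png

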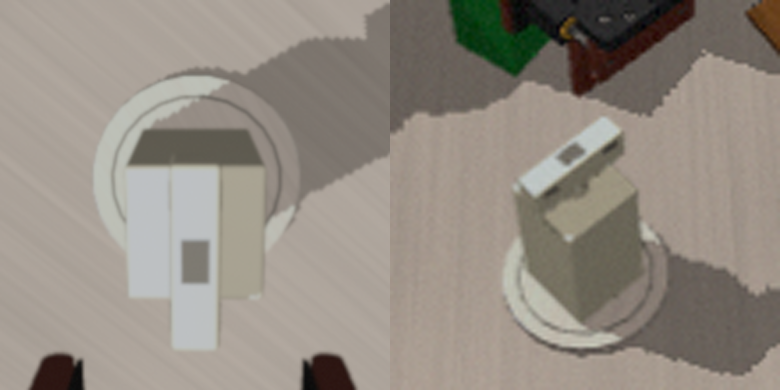

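View pics/w_sl.png

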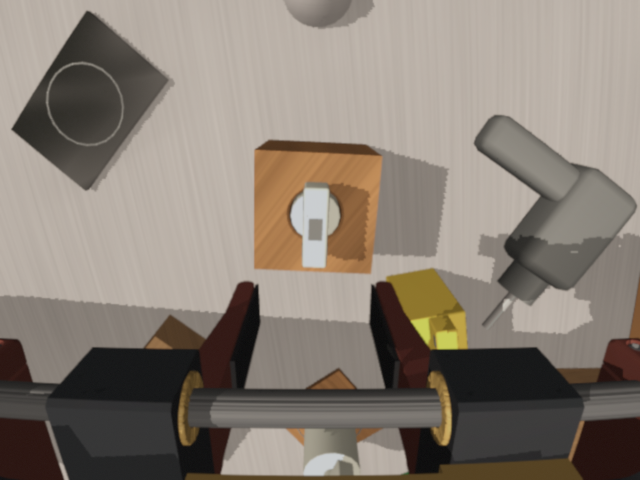

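Run:
```python
from h import *
T=np.load('pics/w_sl.npy')
c=plane('wrist',[[315,229],[316.5,184],[314,268]],146,T);v=c[1]-c[2];print(c[0],c[1:].mean(0),np.linalg.norm(v),np.degrees(np.arctan2(v[1],v[0])))
print('yellow',plane('wrist',[[390,278],[430,272]],105,T),plane('wrist',[[445,335]],140,T))
Q=plane('wrist',[[255,150],[382,155],[373,273],[254,268]],105,T);print('block',Q.mean(0),np.linalg.norm(Q-np.roll(Q,1,0),axis=1))
m=plane('wrist',[[89,11],[169,80],[88,190],[12,128]],8,T);print('mat',m.mean(0),np.linalg.norm(m-np.roll(m,1,0),axis=1))
```

```text
[618.35926074 164.92396521 146.        ] [618.64232126 166.09809892 146.        ] 62.7175897293766 81.92710036309478
yellow [[676.23163095 101.32073692 105.        ]
 [710.92324615 102.86491879 105.        ]] [[712.95390921  61.76062392 140.        ]]
block [619.32554217 164.90351632 105.        ] [ 99.10914434  99.03553291  99.84214414 101.66926329]
mat [399.99544382 279.92601981   8.        ] [147.75410492  99.13569042 147.9551742  100.52300483]
```

Run:
```python
from h import *
env.move_l([617.5,164,235],quat(82.3),rate=200); env.move_l([617.5,164,197],rate=50)
f0=env.read_state()['force']; set_gripper(5); env.hold(.2); s=env.read_state(); print(s['width'],s['grip_force'],s['force']-f0)
for z in (199,205,225,260,310):
    env.move_l([617.5,164,z],rate=40); s=env.read_state(); print(z,s['width'],s['force']-f0,s['wrist_torque'])
env.move_l([617.5,164,370],rate=150)
place((398,279.4),40,195); look('w_end'); s=viewer.camera('side');t=viewer.camera('top')
cv2.imwrite('pics/side_end.png',s);print(env.read_state()['time_s'])
im=cv2.imread('pics/w_end.png');c=lambda i,u,v,r:cv2.resize(i[v-r:v+r,u-r:u+r],(390,390),interpolation=cv2.INTER_CUBIC)
cv2.imwrite('pics/c5.png',np.hstack([c(im,316,200,100),c(s,270,160,50)]))
```

```text
18.146602085028103 29.969467931732652 [ 1.44891267 -1.94481209 -1.05278152]
199 17.94713815032684 [ 1.4208551  -0.13833463 -4.33661923] [-0.09941797  0.07868813 -0.00050462]
205 17.813088964730774 [ 0.52579968 -1.06429066 -3.41978394] [-0.09042258  0.14343827  0.00668065]
225 17.94058727881823 [ 0.88283767 -0.92617622 -4.2834389 ] [-0.07741351  0.11911208 -0.06116861]
260 17.642470314730453 [ 1.18561109 -0.48686566 -3.4906147 ] [-0.04103847  0.04902865  0.01917339]
310 18.067228182185236 [ 1.20824358  0.74362722 -3.7139163 ] [-0.01911758  0.12052371 -0.00322301]
down True [398.2002922  279.38692168 194.99136636] [ 0.38655935 -0.42260411  3.6267104 ]
51.5333
51.6833
```

View pics/c5.png

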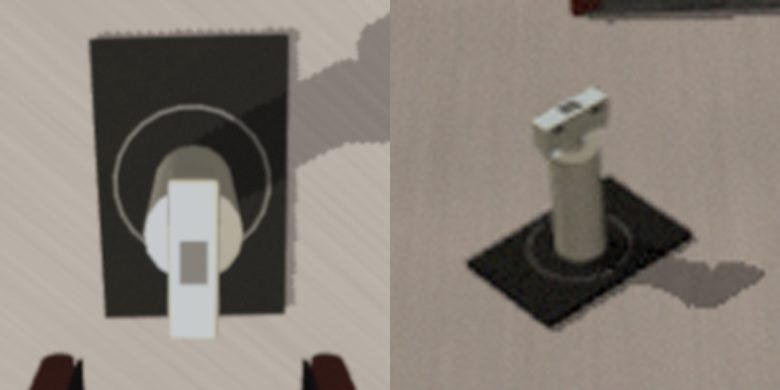

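View pics/side_end.png

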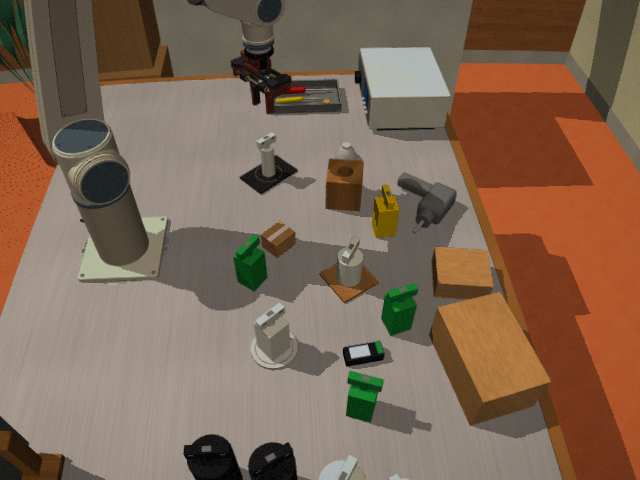

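The pictures show all three lamps upright and centred on their new places: the slim lamp at side pixel (268,160), the round lamp at (350,265), and the square lamp at (273,335). The bystanders have not moved.

```bash
python3 -c "
from station import workorder;print(workorder.sign_off())"
```

```text
the job is handed in; nothing more can be done
None
```

The job is handed in at about 52 s: the round lamp is on the pine board, the square lamp on the earth plate and the slim lamp on the rubber mat, all upright and centred in the last pictures, with the bystanders untouched.

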